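# Close up a tilting slide viewer, drop its kickstand and hold it upright

## Task

On the microscopy bench, push the slide tray fully home into the leaning viewer frame, then flip the red kickstand forward over centre until it is down on its stop. Only then draw the frame upright by the bar on its top and finish while still holding it there by that bar, steady and upright, since it tips back if let go. Leave the other things on the bench where they are.

Things in the scene. Friction and masses are not known exactly. Their poses are not given: they have to be found in the camera images.
- stand: Fixed black base (210 x 255 x 14 mm) of the slide viewer, screwed to the bench. Origin: centre of its underside, below the frame's hinge line. Its z is up, its x points away from the robot's side to the back of the viewer (turned by the base's yaw), its y is along the hinge line. All directions below are in these axes.
- hinge (a point): Middle of the frame's hinge line (along the base's y), 40 mm above the bench.
- frame: White tilting frame (190 wide along y, 22 thick, top edge 186 mm from the hinge line; heavy grey lamp housing on its back, 57 mm deep). Origin: middle of the hinge line; its z runs up the frame, its y along the hinge. Lean back (to +x) at rest, as at the start, 0.38 rad, on rubber stops; forward stop 0.09 past upright. About 1.2 kg; unheld it tips back; raising it by the bar takes 3 to 5 N.
- bar (a point): Round steel grip bar on top of the frame, 14 mm diameter, 130 mm long along y, carried on two 12 mm stubs 59 mm either side of its middle, rigid with the frame. The point is its middle, 225 mm from the hinge line, in the frame's mid-plane; 32 mm free between bar and frame top. It moves on a circle about the hinge line.
- tray (a joint): Blue slide tray, carrying four glass slides, running along y in the front of the frame. 0 m = fully home, positive = drawn out to the base's -y side; starts 0.035 to 0.07, travels to 0.08. About 1.5 N friction; it stays where left.
- tray_face (a point): Centre of the outer face of the tray's blue end plate (34 mm along the frame's depth, 60 mm high, 8 mm thick), which faces the base's -y. Push it towards +y. When home it still stands 35 mm outside the side of the frame. With the frame leaning it lies about 165 mm above the bench.
- kickstand (a joint): Red kickstand leg on the frame's +y side, angle relative to the frame. 0 rad = folded up (0.59 rad behind the vertical while the frame rests), positive = swinging up and over forward (to -x); 2.74 = down on its stop, pointing forward and down. Gravity keeps it at either end: past the vertical (0.59, frame at rest) it falls to its stop by itself in about a second; short of it, it falls back.
- kick_hub (a point): Pivot of the kickstand, on the leg's centre line: 100 mm from the hinge line, 140 mm to +y of the frame's middle (45 mm outside the frame's side). Turns about y.
- kick_tip (a point): Middle of the rubber foot (18 mm diameter, 30 mm long along y) at the end of the leg, 150 mm from the hub; the leg is a 12 mm round bar. While folded up it can be pushed from behind with a closed gripper pointing down.
- reagent: Bystander, loose: amber glass bottle, 60 dia x 130 high (mm). Origin: centre of its underside. Leave it alone.
- saline: Bystander, loose: clear bottle with blue cap, 60 dia x 120 high (mm). Origin: centre of its underside. Leave it alone.
- beaker: Bystander, loose: glass beaker, 70 dia x 90 high (mm). Origin: centre of its underside. Leave it alone.
- tipbox: Bystander, loose: orange pipette-tip box, 120 x 80 x 55 high (mm). Origin: centre of its underside. Leave it alone.
- dishes: Bystander, loose: stack of three petri dishes, 90 dia x 42 high, beside the stand below the tray (mm). Origin: centre of its underside. Leave it alone.
- slidebox: Bystander, loose: green slide box, 85 x 140 x 32 high, behind the stand (mm). Origin: centre of its underside. Leave it alone.
- tuberack: Bystander, loose: white rack with four capped tubes, 50 x 110 x 65 high (mm). Origin: centre of its underside. Leave it alone.

How it is judged:
On the way, in this order (a step that is already met when the one before it is completed fails the run):
1. the tray is fully home while the frame still leans back (value of joint tray below 0.003 m and angle between frame's own z axis and vertical above 0.25 rad), for 0.2 s.
2. the kickstand is down on its stop (value of joint kickstand above 2.6 rad and value of joint tray below 0.004 m), for 0.2 s.
At the end, for the whole second after the job is handed in: Tray home (within 4 mm), kickstand down on its stop (beyond 2.6 rad), frame upright within 0.07 rad and still (under 0.1 rad/s), held by the fingers with more than 0.5 N at the top bar (grasp within 75 mm of its middle), held through the last second (all of step 2 and angle between frame's own z axis and vertical below 0.07 rad and angular speed of frame below 0.1 rad/s and contact force between the fingers and frame above 0.5 N and distance between the grasp point and bar below 0.075 m); the arm keeps its last pose, push and grip.
It fails at once if the frame is raised before the kickstand is down (angle between frame's own z axis and vertical below 0.2 rad and value of joint kickstand below 2.5 rad).
It fails at once if a bystander is moved by more than 30 mm or tipped (distance of any of reagent, saline, beaker, tipbox, dishes, slidebox, tuberack from where it was at the start of the episode above 0.03 m or angle between any of reagent, saline, beaker, tipbox, dishes, slidebox, tuberack's own z axis and vertical above 0.5 rad).
It also fails if it takes over 58 s, if anything falls off the work surface, if the arm or the gripper's body presses on something with over 40 N, if the wrist force passes 120 N, or if a joint passes its speed limit or range.

## Robot

A 7-joint arm with a two-finger parallel gripper is mounted at the origin on the work surface. World frame = base frame: x ahead of the robot, y to its left, z up, the work surface at z = 0. Lengths are in m, angles in rad, forces in N, time in s.
With the tool pointing down it reaches from about 0.35 to 0.9 m from the base axis. Payload 8.1 kg.
Tool frame: the origin (TCP) lies at the very end of the fingers, on their centre line; the grasp point (between the pads) lies 19 mm behind it (grip_point_offset is the distance from the TCP to the grasp point, in m); z points along the fingers, x is the direction in which the jaws open and shut, and the axes are right-handed (so a half turn about z gives the same grasp; the last joint's range is limited). The gripper opens to 92 mm and grips with 3 to 60 N. Pads are 19 mm wide; open, the fingers measure 130 mm over their backs; the gripper's body (75 mm by 190 mm) begins 47 mm behind the grasp point.
Start: joints at [-1.328, 0.434, 0.025, 1.573, -0.012, 1.134, -0.075], TCP at [0.212, 0.588, 0.227] pointing down, gripper open.
Joint ranges: [-2.62, 2.62], [-0.44, 2.09], [-1.27, 1.32], [0.08, 2.57], [-1.32, 4.46], [0.12, 2], [-2.74, 2.74]. Speed limits (rad/s): [2.22, 2.22, 3.01, 3.01, 3.14, 3.14, 3.14].

## Interface

Orientations are given as a rotation vector (axis times angle).
In Python, from cell import observe, get_image, camera_model, sign_off, grip_point_offset gives the robot as it stands.
- The arm moves only by the tool play_rows, never from a script. Its argument "rows" is a list of rows, each a list of 7 numbers: the shift along the tool's x, y, z as a fraction of full scale, then the turn, a rotation vector about the tool's x, y, z as a fraction of full scale, then the closure, from -1 (fully open) to 1 (shut). A call has 1 to 5 rows; each row shifts and turns the pose as measured when the row begins, along the tool's axes as they then stand; what a row does not reach is not made up. Full scale, the value 1, is 0.15 m for a shift and 0.5 rad for a turn. A row lasts 1/10 s, in which the tool goes at most 50 mm and 8.59 degrees, less where a joint would pass 70% of its speed; a pose out of reach is approached as far as the arm can. A call with a number of a shift or a turn outside -1 to 1 is refused whole. A call with a gripper value outside its range is refused whole. The fingers move at their own pace and stop on an object; "force" is the grip in N (left out, the last holds). Time passes only in rows, so rows that do not move let the fingers close. It gives the time, the measured TCP pose, the force and the opening at its end, in the units of the state.
- observe(): the state, without advancing time (a new reading comes with each control period).
- get_image(name): name is "scene" or "top"; returns the picture (384x512x3 uint8, blue, green, red); there is no depth.
- camera_model(name): a dict with "K" (3x3 intrinsics, pixels), "R" (3x3) and "t" (3): a world point X has camera coordinates R X + t. Camera axes: x right, y down, z forward; pixel columns grow to the right and rows downward; lengths in m; the calibration is good to about 2 mm. A picture is of the moment at which its call begins. camera_model takes no time and is no camera call.
- sign_off(): hands the job in, once; it reports no verdict.
The state is a dict: "clock": time; "joints": joint angles; "dq": joint speeds; "joint_efforts": joint torques, N m; "position": TCP position; "ee_rot": TCP orientation; "force": force on the tool from outside, world axes, zero at the start; "ft_torque": the same for the moment, N m; "width": opening from 0.0 (shut) to 1.0 (fully open).
Only numpy, scipy, OpenCV 4.12 (cv2) and the standard library are available. Lean on these libraries where they do the work, as an engineer would, in place of code of your own. Each camera call takes 0.05 s, during which the arm holds its last target.

## Working session

There is one attempt and no reset: what is moved stays moved. The work goes in short steps, Python scripts to look and compute and a tool call to move; the robot and the scene stay as the last step left them, time stands still between calls to the robot, and variables do not carry over. Pictures are saved under pics/ and viewed, and the job is handed in when it is done.

Besides the shell and the picture viewer there is one more tool, called after "Request:" by a JSON object that holds its "fn" and its "kwargs", one argument or row to a line. play_rows: Moves the arm, as the interface text tells. Its arguments: {"type":"object","properties":{"rows":{"type":"array","items":{"type":"array","items":{"type":"number"}}},"force":{"type":"number"}},"required":["rows"]}

```bash
ls; mkdir -p pics
python3 - <<'E'
from cell import *
import cv2
print(observe()); print(grip_point_offset)
for n in("scene","top"):
    im=get_image(n); cv2.imwrite(f"pics/{n}0.png",im)
    m=camera_model(n); print(n,m)
E
```

```text
pics
{'clock': 0.0, 'joints': array([-1.32758666,  0.43523468,  0.02497758,  1.57407182, -0.0115943 ,
        1.13399665, -0.07507378]), 'dq': array([-7.92836248e-05,  3.75001007e-04,  4.86083126e-04,  7.44717972e-04,
        1.56861724e-03, -9.71248674e-04, -5.82369083e-04]), 'joint_efforts': array([ 9.32301518e-04, -6.67851591e+01,  9.85271707e-01, -3.14454675e+01,
       -6.05682191e-02,  4.30976506e-02,  1.53391925e-04]), 'position': array([0.21173734, 0.58751101, 0.22594754]), 'ee_rot': array([ 2.56971197e+00,  1.80548725e+00, -1.86733787e-03]), 'force': array([0.05493837, 0.62863733, 0.6645487 ]), 'ft_torque': array([ 0.04024443, -0.01774203, -0.0049614 ]), 'width': 0.9984364169416329}
0.0188
scene {'K': array([[422.65372008,   0.        , 260.35488785],
       [  0.        , 422.65372008, 196.93539598],
       [  0.        ,   0.        ,   1.        ]]), 'R': array([[ 0.97984663, -0.19971198,  0.00396413],
       [-0.16051285, -0.79902615, -0.57947634],
       [ 0.11889581,  0.56716164, -0.81497942]]), 't': array([-0.48836419,  0.16993334,  1.58614733])}
top {'K': array([[348.74229514,   0.        , 256.73718695],
       [  0.        , 348.74229514, 185.83813736],
       [  0.        ,   0.        ,   1.        ]]), 'R': array([[ 0.04488001, -0.99899185,  0.00103694],
       [-0.97764327, -0.04413432, -0.20558645],
       [ 0.20542495,  0.00821297, -0.97863841]]), 't': array([-0.0405778 ,  0.54173198,  1.13293867])}
```

View pics/scene0.png

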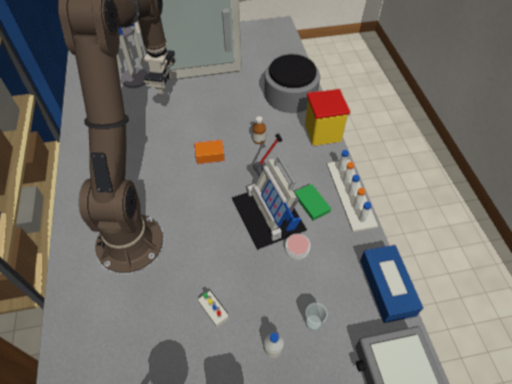

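View pics/top0.png

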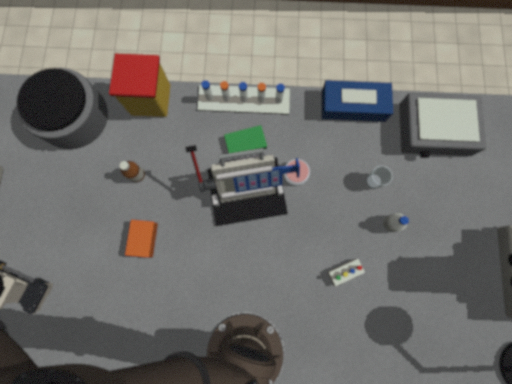

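Run:
```python
import cv2
a=cv2.imread("pics/scene0.png")[120:270,210:360]; cv2.imwrite("pics/s0c.png",cv2.resize(a,None,fx=4,fy=4,interpolation=cv2.INTER_CUBIC))
a=cv2.imread("pics/top0.png")[115:235,170:330]; cv2.imwrite("pics/t0c.png",cv2.resize(a,None,fx=5,fy=5,interpolation=cv2.INTER_CUBIC))
```

```text
(no output)
```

View pics/s0c.png

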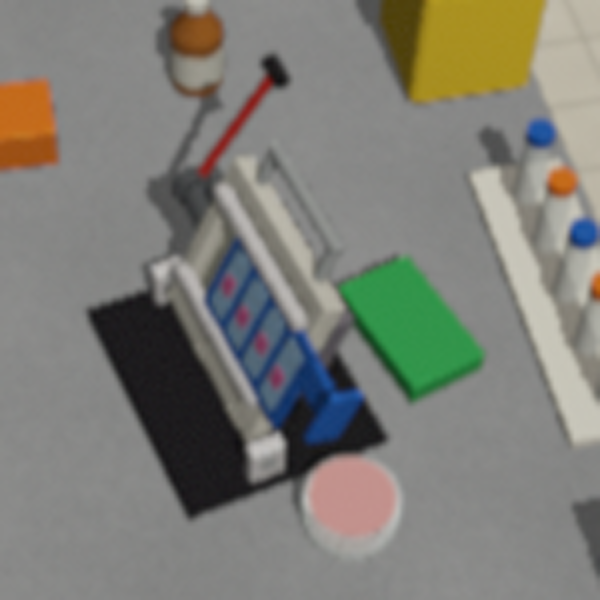

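View pics/t0c.png

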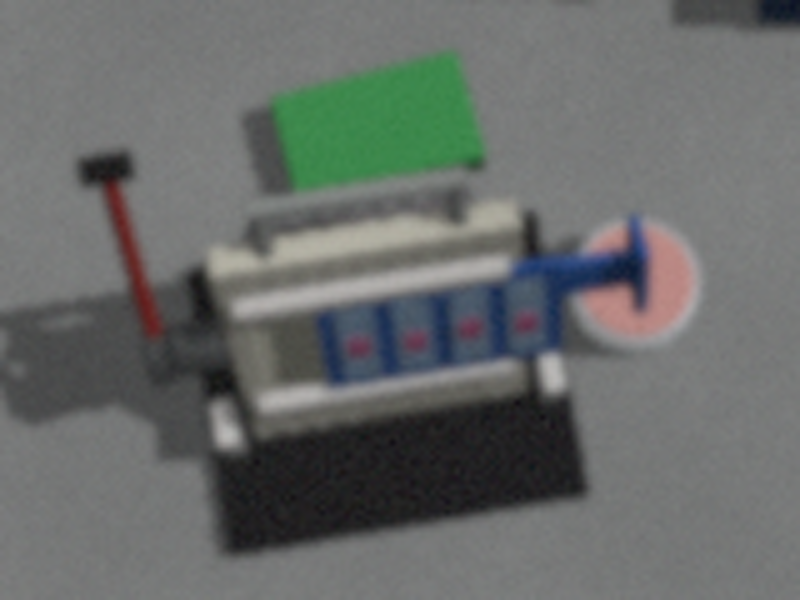

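```bash
cat > h.py <<'E'
import numpy as np, cv2, json
from cell import *
C={n:camera_model(n) for n in("scene","top")}
def ray(n,p):
    c=C[n]; d=c["R"].T@np.linalg.solve(c["K"],[p[0],p[1],1.]); return -c["R"].T@c["t"],d/np.linalg.norm(d)
def onz(n,p,z):
    o,d=ray(n,p); return o+d*(z-o[2])/d[2]
def tri(a,b):
    (o1,d1),(o2,d2)=ray("scene",a),ray("top",b)
    s=np.linalg.lstsq(np.c_[d1,-d2],o2-o1,rcond=None)[0]
    p,q=o1+d1*s[0],o2+d2*s[1]; return (p+q)/2,np.linalg.norm(p-q)
def proj(n,X):
    c=C[n];v=c["K"]@(c["R"]@X+c["t"]);return v[:2]/v[2]
S=lambda x,y:(210+(x+.5)/4-.5,120+(y+.5)/4-.5)
T=lambda x,y:(170+(x+.5)/5-.5,115+(y+.5)/5-.5)
E
python3 - <<'E'
from h import *
np.set_printoptions(precision=4,suppress=True)
for n,p in(("scene",S(190,518)),("scene",S(87,311)),("scene",S(388,438)),("top",T(226,554)),("top",T(588,492))): print(n,onz(n,p,.014))
print("tip",tri(S(276,70),T(105,167)))
print("tray",tri(S(334,418),T(640,262)))
print("barL",tri(S(266,156),T(252,218)))
print("barR",tri(S(336,246),T(466,180)))
print("box", onz("top",T(380,122),.032),"dish",onz("top",T(638,285),.042),"reag",onz("top",(131,170),.1))
E
```

```text
scene [ 0.4597 -0.1302  0.014 ]
scene [0.4043 0.1191 0.014 ]
scene [ 0.6608 -0.0833  0.014 ]
top [0.406  0.1225 0.014 ]
top [ 0.4602 -0.126   0.014 ]
tip (array([0.6022, 0.1772, 0.2602]), np.float64(0.0011274079400916785))
tray (array([ 0.5839, -0.1418,  0.1682]), np.float64(0.0026255426108900246))
barL (array([0.577 , 0.0922, 0.2446]), np.float64(0.007132212479230077))
barR (array([ 0.6053, -0.0306,  0.2596]), np.float64(0.0013795132802000688))
box [0.7176 0.0316 0.032 ] dish [ 0.603  -0.1545  0.042 ] reag [0.5686 0.4019 0.1   ]
```

```bash
cat >> h.py <<'E'
yaw=0.217; H=np.array([.535,.0191,.04])
ex=np.array([np.cos(yaw),np.sin(yaw),0]);ey=np.array([-np.sin(yaw),np.cos(yaw),0]);ez=np.array([0,0,1.])
def fr(x,y,z,lean=.38,H=H):
    return H+ey*y+ex*(x*np.cos(lean)+z*np.sin(lean))+ez*(z*np.cos(lean)-x*np.sin(lean))
def kt(lean=.38,k=0,r=.15,H=H):
    a=.59-.38-k+lean; hub=fr(0,.14,.1,lean,H); return hub+r*(ex*np.sin(a)+ez*np.cos(a))
E
python3 - <<'E'
from h import *
for n in("scene","top"):
    im=cv2.imread(f"pics/{n}0.png"); f=S if n=="scene" else T; k=4 if n=="scene" else 5; o=(210,120) if n=="scene" else (170,115)
    c=cv2.imread("pics/s0c.png" if n=="scene" else "pics/t0c.png")
    for col,HH in(((0,255,255),H),((0,255,0),H-.02*ex)):
        pts=[fr(0,y,.225,H=HH) for y in(-.065,0,.065)]+[fr(0,.14,.1,H=HH),kt(H=HH),fr(0,-.127,0,H=HH),fr(0,.127,0,H=HH)]+[fr(-.011,s*.095,.186,H=HH) for s in(-1,1)]
        for p in pts:
            q=(proj(n,p)-o+.5)*k-.5; cv2.circle(c,tuple(int(v) for v in q),4,col,-1)
    cv2.imwrite(f"pics/{n}_ov.png",c)
E
```

```text
(no output)
```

View pics/scene_ov.png

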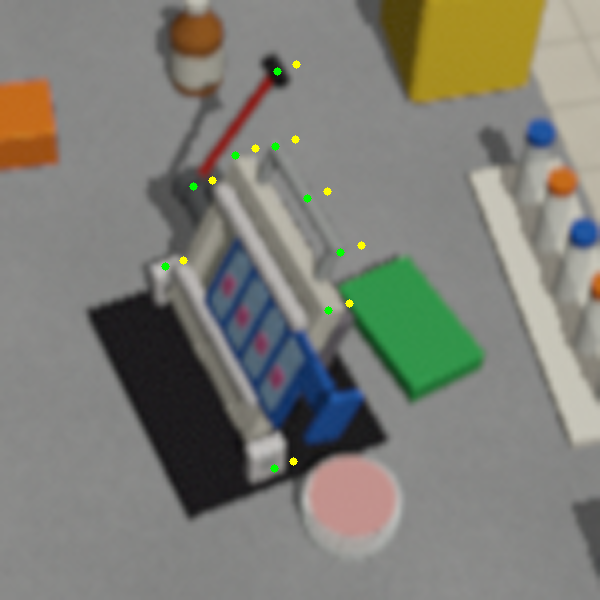

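View pics/top_ov.png

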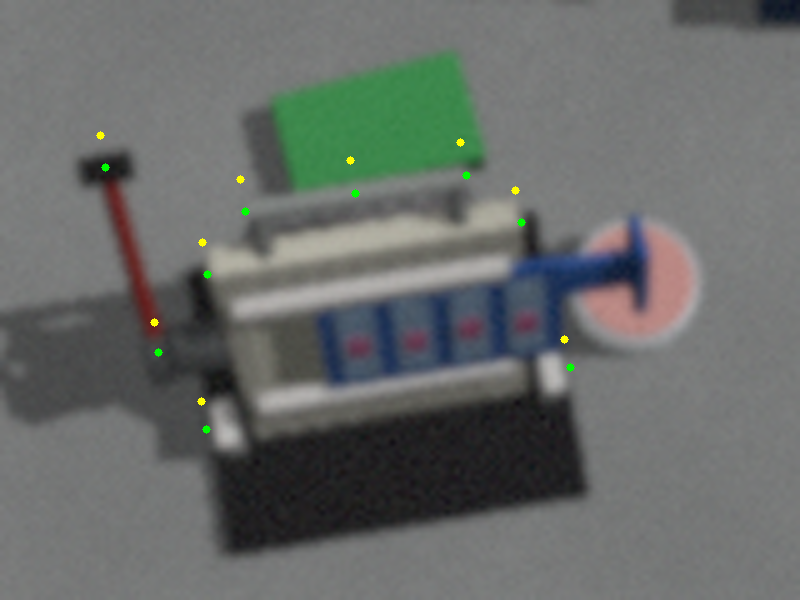

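```bash
sed -i 's/^yaw=.*/yaw=0.217; H=np.array([.515,.0126,.04])/' h.py
cat >> h.py <<'E'
from scipy.spatial.transform import Rotation as Ro
np.set_printoptions(precision=4,suppress=True)
def B(x,y,z): # base coords (z above bench)
    return np.array([H[0],H[1],0])+ex*x+ey*y+ez*z
def st():
    o=observe();R=Ro.from_rotvec(o["ee_rot"]).as_matrix();d=o["position"]-np.array([H[0],H[1],0])
    print("t",round(o["clock"],2),"pos",o["position"],"base",np.array([d@ex,d@ey,d[2]]),"F",o["force"],"Fbase",np.array([o["force"]@ex,o["force"]@ey]),"w",round(o["width"],3))
    print("tool x,y,z in base cols:\n",np.c_[ex,ey,ez].T@R, "q",o["joints"]);return o,R
def go(p,Rt=None):
    o,R=st(); d=R.T@(p-o["position"]); print("shift frac",d/.15,"dist",np.linalg.norm(d))
    if Rt is not None: print("turn frac",Ro.from_matrix(R.T@Rt).as_rotvec()/.5)
def Rdown(a): # tool x at world yaw a, z down
    return np.c_[[np.cos(a),np.sin(a),0],[np.sin(a),-np.cos(a),0],[0,0,-1]]
E
```

```text
(no output)
```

Request:
{"fn": "play_rows", "kwargs": {
  "rows": [
    [0, 0, -0.33, 0, 0, 0.3, 1],
    [0, 0, -0.33, 0, 0, 0.3, 1],
    [0, 0, -0.33, 0, 0, 0.3, 1],
    [0, 0, -0.33, 0, 0, 0.3, 1],
    [0, 0, 0, 0, 0, 0.3, 1]
  ],
  "force": 30
}}

```text
clock: 0.6
position: [0.2114, 0.5855, 0.427]
ee_rot: [3.046, 0.728, -0.009]
force: [0.8, 0.6, 0.4]
width: 0.614
```

```bash
python3 -c "
from h import *
go(B(.034,-.18,.4),Rdown(yaw))"
```

```text
t 0.6 pos [0.2114 0.5855 0.427 ] base [-0.1731  0.6248  0.427 ] F [0.7847 0.5851 0.3676] Fbase [0.8923 0.4024] w 0.614
tool x,y,z in base cols:
 [[ 0.9683  0.2498 -0.0055]
 [ 0.2498 -0.9683 -0.0099]
 [-0.0078  0.0082 -0.9999]] q [-1.4403  0.3582  0.2037  1.215  -0.0707  1.5865 -0.78  ]
shift frac [-0.002   5.5388  0.2251] dist 0.8315009146332628
turn frac [0.0183 0.0135 0.505 ]
```

Request:
{"fn": "play_rows", "kwargs": {
  "rows": [
    [0, 0.3, 0, 0, 0, 0.25, 1],
    [0, 0.33, 0, 0, 0, 0.25, 1],
    [0, 0.33, 0, 0, 0, 0, 1],
    [0, 0.33, 0, 0, 0, 0, 1],
    [0, 0.33, 0, 0, 0, 0, 1]
  ]
}}

```text
clock: 1.1
position: [0.2771, 0.3541, 0.4258]
ee_rot: [3.111, 0.332, -0.01]
force: [1.0, -0.3, 0.3]
width: 0.181
```

Request:
{"fn": "play_rows", "kwargs": {
  "rows": [
    [0, 0.33, 0, 0, 0, 0, 1],
    [0, 0.33, 0, 0, 0, 0, 1],
    [0.1, 0.33, 0, 0, 0, 0, 1],
    [0.1, 0.33, 0, 0, 0, 0, 1],
    [0.1, 0.33, 0, 0, 0, 0, 1]
  ]
}}

```text
clock: 1.6
position: [0.3673, 0.1234, 0.4273]
ee_rot: [3.113, 0.336, -0.013]
force: [1.8, -0.0, -0.1]
width: 0.005
```

```bash
python3 -c "
from h import *
go(B(.034,-.18,.4),Rdown(yaw))"
```

```text
t 1.6 pos [0.3673 0.1234 0.4273] base [-0.1203  0.14    0.4273] F [ 1.7517 -0.0147 -0.0508] Fbase [ 1.7074 -0.3915] w 0.005
tool x,y,z in base cols:
 [[ 1.     -0.002  -0.0094]
 [-0.0021 -1.     -0.0097]
 [-0.0093  0.0097 -0.9999]] q [-1.1181 -0.1376  0.5669  1.747   0.0799  1.5231 -0.3453]
shift frac [1.0351 2.1295 0.1929] dist 0.35634356466855216
turn frac [ 0.0195  0.0187 -0.0041]
```

Request:
{"fn": "play_rows", "kwargs": {
  "rows": [
    [0.1, 0.31, 0, 0.01, 0.01, 0, 1],
    [0.15, 0.3, 0, 0, 0, 0, 1],
    [0.15, 0.3, 0, 0, 0, 0, 1],
    [0.15, 0.3, 0, 0, 0, 0, 1],
    [0.15, 0.3, 0, 0, 0, 0, 1]
  ]
}}

```text
clock: 2.1
position: [0.5144, -0.0778, 0.4288]
ee_rot: [-3.122, -0.343, -0.002]
force: [0.5, 1.4, 0.7]
width: 0.008
```

Request:
{"fn": "play_rows", "kwargs": {
  "rows": [
    [0.15, 0.3, 0, 0, 0, 0, 1],
    [0.15, 0.3, 0, 0, 0, 0, 1],
    [0.0, 0.0, 0.1, 0, 0, 0, 1]
  ]
}}

```text
clock: 2.4
position: [0.5795, -0.1635, 0.4118]
ee_rot: [3.118, 0.333, -0.002]
force: [-0.8, 0.1, -0.5]
width: 0.005
```

```bash
python3 -c "
from h import *
go(B(.034,-.185,.155),Rdown(yaw))
im=get_image('scene')[80:300,180:400];cv2.imwrite('pics/s1.png',cv2.resize(im,None,fx=2.7,fy=2.7,interpolation=2))"
```

```text
t 2.4 pos [ 0.5795 -0.1635  0.4118] base [ 0.0251 -0.1858  0.4118] F [-0.7824  0.0771 -0.464 ] Fbase [-0.7474  0.2438] w 0.005
tool x,y,z in base cols:
 [[ 1.     -0.0042 -0.0017]
 [-0.0042 -1.     -0.0053]
 [-0.0017  0.0053 -1.    ]] q [-0.4578  0.4143  1.0174  1.3586 -0.3445  1.5544  0.7371]
shift frac [ 0.0624 -0.0149  1.7118] dist 0.2569561963832338
turn frac [ 0.0106  0.0034 -0.0085]
```

View pics/s1.png

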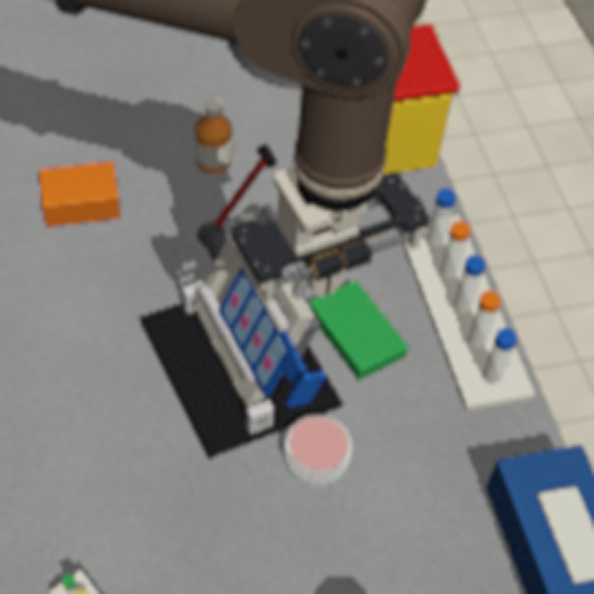

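Request:
{"fn": "play_rows", "kwargs": {
  "rows": [
    [0.06, 0.07, 0.2, 0, 0, 0, 1],
    [0, 0, 0.33, 0, 0, 0, 1],
    [0, 0, 0.33, 0, 0, 0, 1],
    [0, 0, 0.33, 0, 0, 0, 1],
    [0, 0, 0.2, 0, 0, 0, 1]
  ]
}}

```text
clock: 2.95
position: [0.5901, -0.166, 0.1978]
ee_rot: [3.121, 0.343, 0.002]
force: [0.1, -0.4, 0.1]
width: 0.005
```

```bash
python3 -c "
from h import *
go(B(.034,-.1395,.155),Rdown(yaw))
im=get_image('top')[115:235,170:330];cv2.imwrite('pics/t2.png',cv2.resize(im,None,fx=5,fy=5,interpolation=2))
im=get_image('scene')[120:270,210:360];cv2.imwrite('pics/s2.png',cv2.resize(im,None,fx=4,fy=4,interpolation=2))"
```

```text
t 2.95 pos [ 0.5901 -0.166   0.1978] base [ 0.0349 -0.1906  0.1978] F [ 0.1253 -0.4244  0.1204] Fbase [ 0.031  -0.4415] w 0.005
tool x,y,z in base cols:
 [[ 1.      0.0022  0.0009]
 [ 0.0022 -1.     -0.0019]
 [ 0.0009  0.0019 -1.    ]] q [-0.4013  0.563   0.9126  1.6923 -0.4851  1.1281  0.8692]
shift frac [-0.0052 -0.3411  0.2847] dist 0.0666429533939245
turn frac [ 0.0038 -0.0018  0.0045]
```

View pics/t2.png

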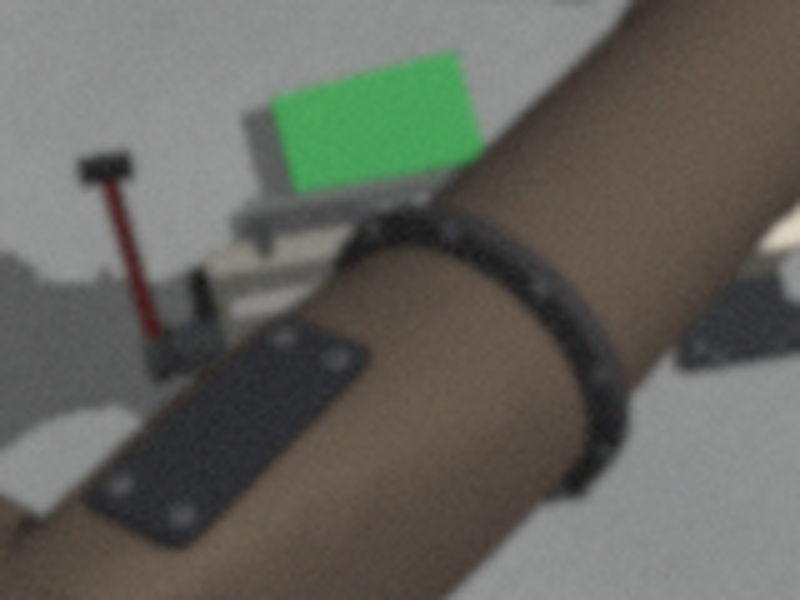

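View pics/s2.png

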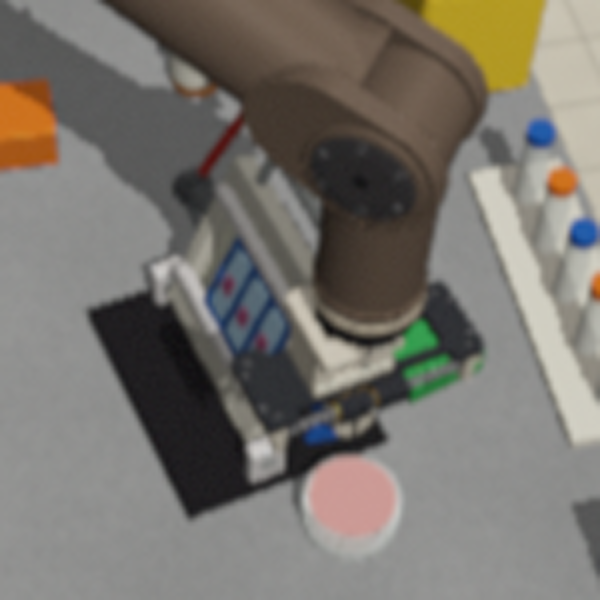

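Request:
{"fn": "play_rows", "kwargs": {
  "rows": [
    [0, 0.04, 0.15, 0, 0, 0, 1],
    [0, 0, 0.15, 0, 0, 0, 1],
    [0, 0, 0, 0, 0, 0, 1]
  ]
}}

```text
clock: 3.35
position: [0.5933, -0.1692, 0.1569]
ee_rot: [3.121, 0.351, 0.004]
force: [-0.4, 1.4, -0.7]
width: 0.005
```

Request:
{"fn": "play_rows", "kwargs": {
  "rows": [
    [0, -0.1, 0, 0, 0, 0, 1],
    [0, -0.1, 0, 0, 0, 0, 1],
    [0, -0.05, 0, 0, 0, 0, 1]
  ]
}}

```text
clock: 3.65
position: [0.5877, -0.1337, 0.1645]
ee_rot: [3.118, 0.349, 0.015]
force: [1.4, -1.2, -0.3]
width: 0.005
```

```bash
python3 -c "
from h import *
go(B(.034,-.1395,.155),Rdown(yaw))"
```

```text
t 3.65 pos [ 0.5877 -0.1337  0.1645] base [ 0.0395 -0.1585  0.1645] F [ 1.4467 -1.193  -0.2795] Fbase [ 1.1559 -1.4765] w 0.005
tool x,y,z in base cols:
 [[ 0.9999  0.006   0.0093]
 [ 0.006  -1.     -0.0048]
 [ 0.0092  0.0048 -0.9999]] q [-0.452   0.5752  0.8952  1.7653 -0.5152  1.0422  0.8527]
shift frac [-0.0363 -0.1272  0.0626] dist 0.02195331693685106
turn frac [ 0.0096 -0.0185  0.012 ]
```

Request:
{"fn": "play_rows", "kwargs": {
  "rows": [
    [-0.03, -0.06, 0.05, 0.01, -0.018, 0.012, 1],
    [0, -0.05, 0.0, 0, 0, 0, 1],
    [0, -0.04, 0, 0, 0, 0, 1]
  ]
}}

```text
clock: 3.95
position: [0.5804, -0.1134, 0.1609]
ee_rot: [3.12, 0.34, 0.01]
force: [4.8, -23.3, -7.2]
width: 0.005
```

```bash
python3 -c "
from h import *
go(B(.034,-.1395,.155),Rdown(yaw))"
```

```text
t 3.95 pos [ 0.5804 -0.1134  0.1609] base [ 0.0368 -0.1371  0.1609] F [  4.7943 -23.3159  -7.1593] Fbase [ -0.338  -23.8013] w 0.005
tool x,y,z in base cols:
 [[ 1.     -0.0002  0.0058]
 [-0.0001 -1.     -0.004 ]
 [ 0.0058  0.004  -1.    ]] q [-0.4962  0.5653  0.9022  1.7948 -0.5128  1.0272  0.8194]
shift frac [-0.0187  0.0156  0.039 ] dist 0.006902817375685588
turn frac [ 0.008  -0.0117 -0.0003]
```

Request:
{"fn": "play_rows", "kwargs": {
  "rows": [
    [0, 0, 0, 0, 0, 0, 1],
    [0, 0, 0, 0, 0, 0, 1],
    [0, 0, 0, 0, 0, 0, 1]
  ]
}}

```text
clock: 4.25
position: [0.5805, -0.1139, 0.1615]
ee_rot: [3.118, 0.338, 0.011]
force: [-0.5, -1.6, -1.7]
width: 0.002
```

Request:
{"fn": "play_rows", "kwargs": {
  "rows": [
    [0, 0.15, 0, 0, 0, 0, 1],
    [0, 0.15, 0, 0, 0, 0, 1],
    [0, 0, -0.3, 0, 0, 0, 1],
    [0, 0, -0.33, 0, 0, 0, 1],
    [0, 0, -0.33, 0, 0, 0, 1]
  ]
}}

```text
clock: 4.75
position: [0.5861, -0.1542, 0.3023]
ee_rot: [-3.12, -0.341, 0.013]
force: [0.8, 0.0, -0.7]
width: 0.0
```

Request:
{"fn": "play_rows", "kwargs": {
  "rows": [
    [0, 0, -0.33, 0, 0, 0, 1],
    [0, 0, -0.33, 0, 0, 0, 1],
    [0, 0, -0.2, 0, 0, 0, 1]
  ]
}}

```text
clock: 5.05
position: [0.5862, -0.1536, 0.4372]
ee_rot: [-3.118, -0.342, 0.011]
force: [0.7, -0.6, 0.4]
width: 0.005
```

```bash
python3 -c "
from h import *
go(B(.034,-.18,.38),Rdown(yaw))
im=get_image('scene')[120:270,210:360];cv2.imwrite('pics/s3.png',cv2.resize(im,None,fx=4,fy=4,interpolation=2))"
```

```text
t 5.05 pos [ 0.5862 -0.1536  0.4372] base [ 0.0338 -0.1776  0.4372] F [ 0.7241 -0.5829  0.379 ] Fbase [ 0.5816 -0.7251] w 0.005
tool x,y,z in base cols:
 [[ 1.      0.0014 -0.0063]
 [ 0.0015 -1.      0.0055]
 [-0.0063 -0.0055 -1.    ]] q [-0.4448  0.4259  1.0142  1.2809 -0.3588  1.6303  0.7259]
shift frac [0.004  0.0182 0.3812] dist 0.05724448249403375
turn frac [-0.011   0.0125  0.0029]
```

View pics/s3.png

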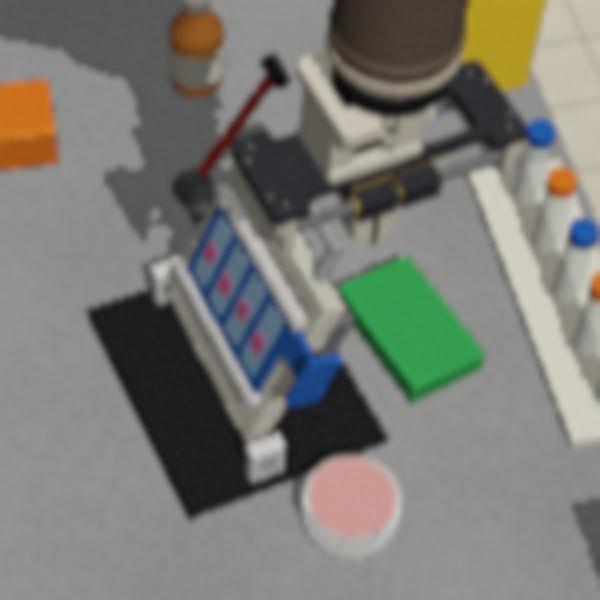

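Request:
{"fn": "play_rows", "kwargs": {
  "rows": [
    [0.15, -0.3, 0, -0.01, 0.01, 0, 1],
    [0.15, -0.3, 0, 0, 0, 0, 1],
    [0.15, -0.3, 0, 0, 0, 0, 1],
    [0.15, -0.3, 0, 0, 0, 0, 1],
    [0.15, -0.3, 0, 0, 0, 0, 1]
  ]
}}

```text
clock: 5.6
position: [0.6473, 0.0831, 0.4461]
ee_rot: [-3.125, -0.317, -0.013]
force: [0.3, 0.2, 0.0]
width: 0.002
```

Request:
{"fn": "play_rows", "kwargs": {
  "rows": [
    [0.15, -0.3, 0, 0, 0, 0, 1],
    [0.1, -0.2, 0, 0, 0, 0, 1],
    [0, 0, 0, 0, 0, 0, 1]
  ]
}}

```text
clock: 5.9
position: [0.668, 0.1763, 0.4433]
ee_rot: [-3.119, -0.339, -0.005]
force: [1.1, -0.4, -0.8]
width: 0.0
```

```bash
python3 -c "
from h import *
go(B(.175,.14,.242),Rdown(yaw))"
```

```text
t 5.9 pos [0.668  0.1763 0.4433] base [0.1847 0.1269 0.4433] F [ 1.0771 -0.4263 -0.7862] Fbase [ 0.9601 -0.6482] w 0.0
tool x,y,z in base cols:
 [[ 1.     -0.0006  0.0039]
 [-0.0006 -1.      0.0041]
 [ 0.0039 -0.0041 -1.    ]] q [-0.7816  0.5928  0.9692  1.0171 -0.491   1.7358  0.2253]
shift frac [-0.0697 -0.0818  1.3419] dist 0.20193271123041984
turn frac [-0.0081 -0.0077 -0.0011]
```

Request:
{"fn": "play_rows", "kwargs": {
  "rows": [
    [0, -0.08, 0.2, 0, 0, 0, 1],
    [0, 0, 0.33, 0, 0, 0, 1],
    [0, 0, 0.33, 0, 0, 0, 1],
    [0, 0, 0.3, 0, 0, 0, 1],
    [0, 0, 0.15, 0, 0, 0, 1]
  ]
}}

```text
clock: 6.4
position: [0.6661, 0.1901, 0.2427]
ee_rot: [-3.117, -0.344, -0.011]
force: [-0.8, 0.8, -0.5]
width: 0.002
```

```bash
python3 -c "
from h import *
go(B(.175,.14,.242),Rdown(yaw))
im=get_image('scene')[80:230,210:360];cv2.imwrite('pics/s4.png',cv2.resize(im,None,fx=4,fy=4,interpolation=2))"
```

```text
t 6.4 pos [0.6661 0.1901 0.2427] base [0.1857 0.1408 0.2427] F [-0.7692  0.8342 -0.5425] Fbase [-0.5715  0.9802] w 0.002
tool x,y,z in base cols:
 [[ 1.      0.003   0.0076]
 [ 0.0029 -1.      0.0045]
 [ 0.0077 -0.0045 -1.    ]] q [-0.8659  0.6632  0.923   1.4203 -0.5384  1.3131  0.3069]
shift frac [-0.0716  0.0049  0.0044] dist 0.010788821525561149
turn frac [-0.0091 -0.0153  0.0059]
```

View pics/s4.png

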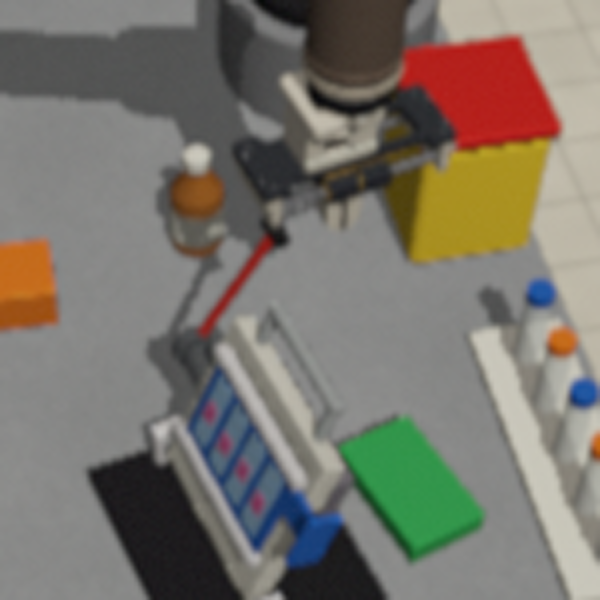

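Request:
{"fn": "play_rows", "kwargs": {
  "rows": [
    [-0.15, 0, 0, -0.01, -0.015, 0, 1],
    [-0.15, 0, 0, 0, 0, 0, 1],
    [-0.1, 0, 0, 0, 0, 0, 1],
    [-0.1, 0, 0, 0, 0, 0, 1],
    [-0.1, 0, 0, 0, 0, 0, 1]
  ]
}}

```text
clock: 6.95
position: [0.5749, 0.1683, 0.2413]
ee_rot: [3.122, 0.342, -0.009]
force: [-0.0, -0.0, 0.8]
width: 0.005
```

```bash
python3 -c "
from h import *
go(B(.045,.14,.242),Rdown(yaw))
im=get_image('scene')[80:230,210:360];cv2.imwrite('pics/s5.png',cv2.resize(im,None,fx=4,fy=4,interpolation=2))"
```

```text
t 6.95 pos [0.5749 0.1683 0.2413] base [0.092  0.1391 0.2413] F [-0.0142 -0.0335  0.8038] Fbase [-0.0211 -0.0296] w 0.005
tool x,y,z in base cols:
 [[ 1.      0.0012 -0.0055]
 [ 0.0012 -1.     -0.0004]
 [-0.0055  0.0004 -1.    ]] q [-1.0146  0.5185  0.9864  1.6655 -0.4557  1.2138  0.2956]
shift frac [-0.3137 -0.0064 -0.0027] dist 0.04706264312621964
turn frac [0.0008 0.011  0.0025]
```

View pics/s5.png

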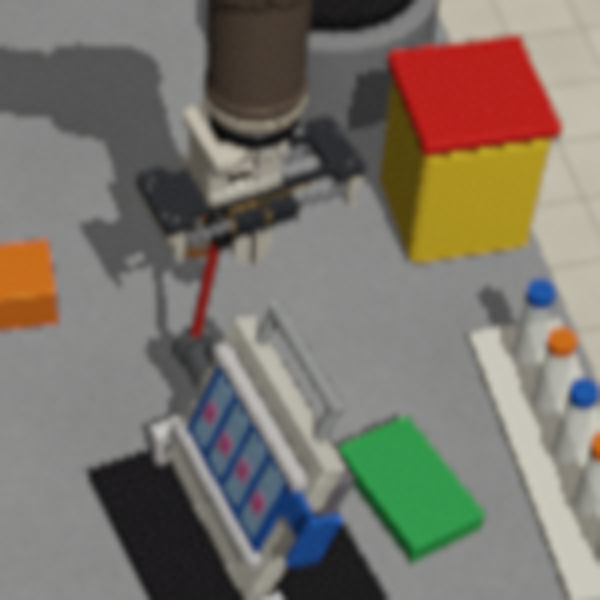

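Request:
{"fn": "play_rows", "kwargs": {
  "rows": [
    [-0.12, 0, 0, 0, 0.01, 0, 1],
    [-0.1, 0, 0, 0, 0, 0, 1],
    [-0.1, 0, 0, 0, 0, 0, 1],
    [-0.1, 0, 0, 0, 0, 0, 1],
    [-0.05, 0, 0, 0, 0, 0, 1]
  ]
}}

```text
clock: 7.5
position: [0.5043, 0.1507, 0.246]
ee_rot: [-3.119, -0.337, -0.003]
force: [0.7, 0.7, 0.6]
width: 0.005
```

```bash
python3 -c "
from h import *
go(B(.045,.14,.242),Rdown(yaw))
im=get_image('scene')[80:230,210:360];cv2.imwrite('pics/s6.png',cv2.resize(im,None,fx=4,fy=4,interpolation=2))"
```

```text
t 7.5 pos [0.5043 0.1507 0.246 ] base [0.0193 0.1372 0.246 ] F [0.7252 0.7053 0.5661] Fbase [0.8601 0.5327] w 0.005
tool x,y,z in base cols:
 [[ 1.     -0.0019  0.0022]
 [-0.0019 -1.      0.0043]
 [ 0.0022 -0.0043 -1.    ]] q [-1.1662  0.3748  1.0618  1.8413 -0.3652  1.1356  0.2387]
shift frac [ 0.1713 -0.0189  0.0272] dist 0.026166114854694052
turn frac [-0.0085 -0.0044 -0.0039]
```

View pics/s6.png

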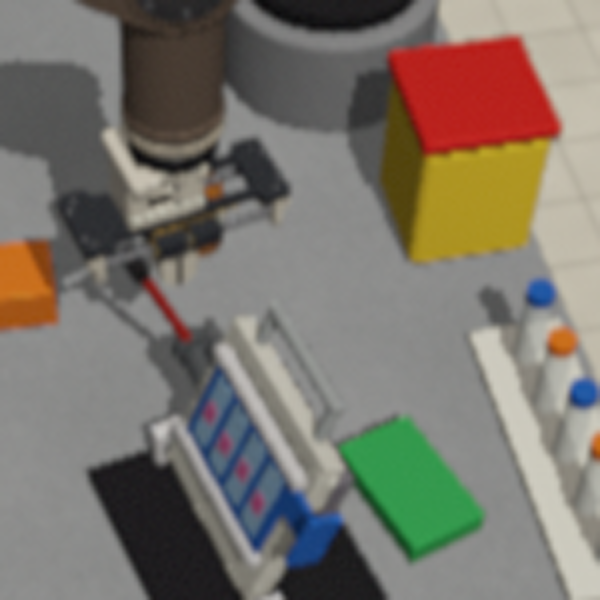

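Request:
{"fn": "play_rows", "kwargs": {
  "rows": [
    [0, 0, -0.3, 0, 0, 0, 1],
    [0, 0, -0.33, 0, 0, 0, 1],
    [0, 0, -0.2, 0, 0, 0, -1],
    [0.1, 0.2, 0, 0, 0, 0, -1],
    [0.1, 0.25, 0, 0, 0, 0, -1]
  ]
}}

```text
clock: 8.05
position: [0.5484, 0.0969, 0.3775]
ee_rot: [-3.114, -0.357, -0.004]
force: [0.4, 0.6, 0.3]
width: 0.217
```

Request:
{"fn": "play_rows", "kwargs": {
  "rows": [
    [0.1, 0.25, 0, 0, 0, 0, -1],
    [0.05, 0.15, 0, 0, 0, 0, -1],
    [0, 0, 0, 0, 0, 0, -1]
  ]
}}

```text
clock: 8.35
position: [0.5888, 0.0371, 0.3794]
ee_rot: [-3.117, -0.352, -0.01]
force: [0.0, -0.6, -0.1]
width: 0.472
```

```bash
python3 -c "
from h import *
go(B(.081,.0,.23),Rdown(yaw))
im=get_image('scene')[80:280,180:380];cv2.imwrite('pics/s7.png',cv2.resize(im,None,fx=3,fy=3,interpolation=2))
im=get_image('top')[115:235,170:330];cv2.imwrite('pics/t7.png',cv2.resize(im,None,fx=5,fy=5,interpolation=2))"
```

```text
t 8.35 pos [0.5888 0.0371 0.3794] base [0.0773 0.008  0.3794] F [ 0.0218 -0.6061 -0.1003] Fbase [-0.1092 -0.5966] w 0.472
tool x,y,z in base cols:
 [[ 0.9999  0.0082  0.0071]
 [ 0.0082 -1.      0.0042]
 [ 0.0071 -0.0041 -1.    ]] q [-0.8533  0.4115  1.0772  1.4651 -0.3683  1.4743  0.4471]
shift frac [0.017  0.0577 0.9956] dist 0.14961561831724837
turn frac [-0.0082 -0.0141  0.0163]
```

View pics/s7.png

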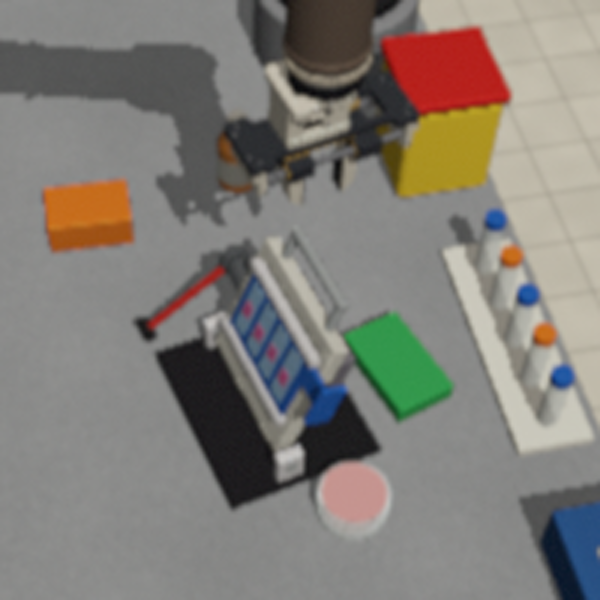

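View pics/t7.png

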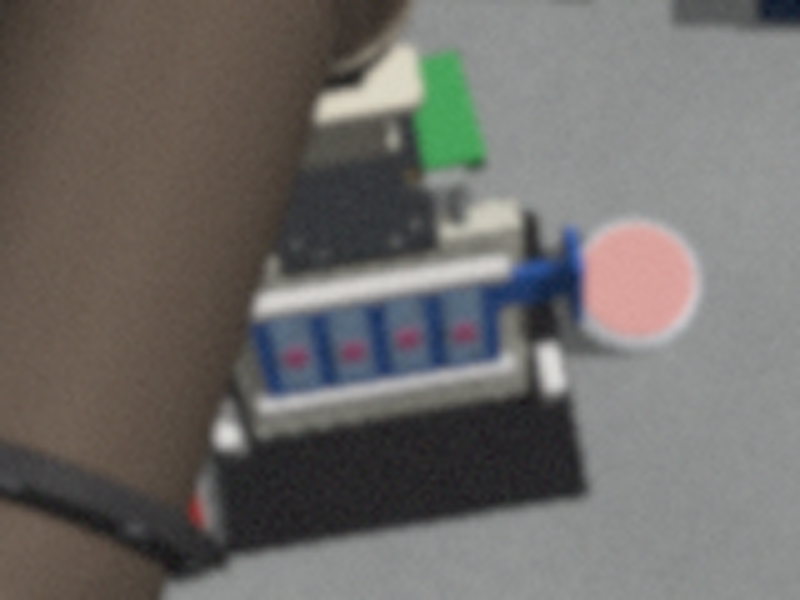

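Request:
{"fn": "play_rows", "kwargs": {
  "rows": [
    [0.02, 0.05, 0.2, -0.008, -0.014, 0.016, -1],
    [0, 0, 0.2, 0, 0, 0, -1],
    [0, 0, 0, 0, 0, 0, -1],
    [0, 0, 0, 0, 0, 0, -1],
    [0, 0, 0, 0, 0, 0, -1]
  ]
}}

```text
clock: 8.95
position: [0.5929, 0.041, 0.3203]
ee_rot: [-3.116, -0.359, -0.002]
force: [-0.3, -0.3, 0.4]
width: 0.98
```

```bash
python3 -c "
from h import *
go(B(.081,.0,.23),Rdown(yaw))
im=get_image('scene')[80:280,180:380];cv2.imwrite('pics/s8.png',cv2.resize(im,None,fx=3,fy=3,interpolation=2))
for k in (2.4,2.6,2.74):
  p=kt(k=k);print(k,p,(proj('scene',p)-[180,80]+.5)*3)"
```

```text
t 8.95 pos [0.5929 0.041  0.3203] base [0.0822 0.011  0.3203] F [-0.2633 -0.3001  0.3816] Fbase [-0.3217 -0.2364] w 0.98
tool x,y,z in base cols:
 [[ 0.9999  0.0124  0.0019]
 [ 0.0124 -0.9999  0.0046]
 [ 0.0019 -0.0046 -1.    ]] q [-0.8417  0.453   1.0501  1.5602 -0.4037  1.3615  0.4792]
shift frac [-0.0101  0.076   0.6018] dist 0.09100249814002341
turn frac [-0.0092 -0.0038  0.0247]
2.4 [0.3788 0.1259 0.0973] [131.6531 314.9054]
2.6 [0.3885 0.1281 0.0691] [140.2793 325.5486]
2.74 [0.3985 0.1303 0.0508] [148.4045 331.3479]
```

View pics/s8.png

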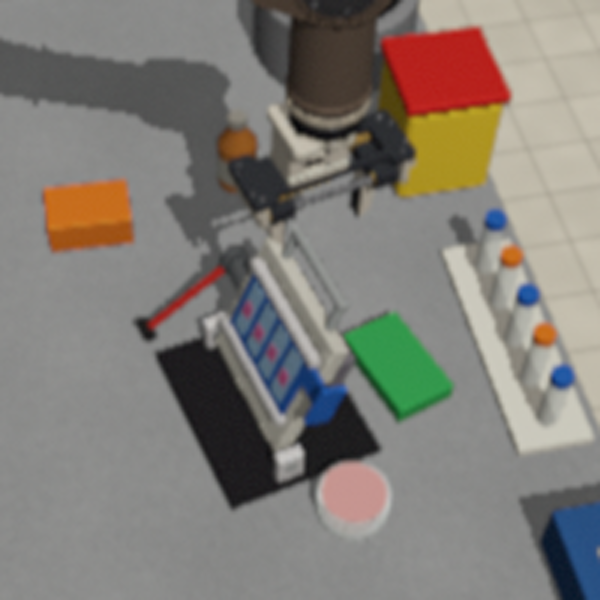

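Request:
{"fn": "play_rows", "kwargs": {
  "rows": [
    [0, 0.07, 0.2, -0.01, 0, 0.025, -1],
    [0, 0, 0.2, 0, 0, 0, -1],
    [0, 0, 0.12, 0, 0, 0, -1],
    [0, 0, 0, 0, 0, 0, -1]
  ]
}}

```text
clock: 9.4
position: [0.5992, 0.0321, 0.2463]
ee_rot: [-3.122, -0.345, -0.019]
force: [0.2, 0.5, -0.3]
width: 1.002
```

```bash
python3 -c "
from h import *
go(B(.081,.0,.23),Rdown(yaw))
im=get_image('scene')[120:270,210:360];cv2.imwrite('pics/s9.png',cv2.resize(im,None,fx=4,fy=4,interpolation=2))"
```

```text
t 9.4 pos [0.5992 0.0321 0.2463] base [0.0865 0.0009 0.2463] F [ 0.2082  0.4914 -0.3299] Fbase [0.3092 0.4351] w 1.002
tool x,y,z in base cols:
 [[ 0.9999  0.0029  0.0124]
 [ 0.0029 -1.     -0.0006]
 [ 0.0124  0.0006 -0.9999]] q [-0.8017  0.5107  1.0097  1.6732 -0.4633  1.2046  0.5363]
shift frac [-0.0377  0.0056  0.1081] dist 0.017190651276235275
turn frac [ 0.0012 -0.0247  0.0058]
```

View pics/s9.png

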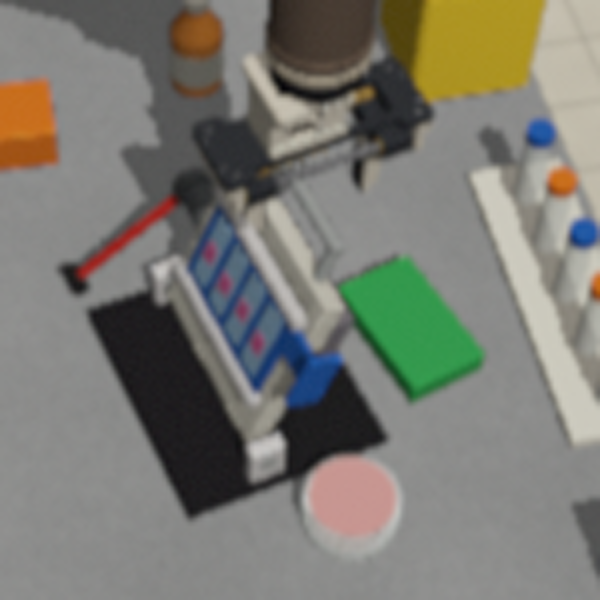

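Request:
{"fn": "play_rows", "kwargs": {
  "rows": [
    [-0.04, 0, 0.11, 0, -0.025, 0, -1],
    [0, 0, 0, 0, 0, 0, -1]
  ]
}}

```text
clock: 9.65
position: [0.5954, 0.0308, 0.2329]
ee_rot: [3.122, 0.346, 0.007]
force: [-0.7, 0.1, 0.2]
width: 1.0
```

Request:
{"fn": "play_rows", "kwargs": {
  "rows": [
    [0, 0, 0, 0, 0, 0, 1],
    [0, 0, 0, 0, 0, 0, 1],
    [0, 0, 0, 0, 0, 0, 1],
    [0, 0, 0, 0, 0, 0, 1],
    [0, 0, 0, 0, 0, 0, 1]
  ],
  "force": 25
}}

```text
clock: 10.15
position: [0.5969, 0.0307, 0.2357]
ee_rot: [3.122, 0.346, 0.013]
force: [-0.1, 0.5, -0.9]
width: 0.617
```

Request:
{"fn": "play_rows", "kwargs": {
  "rows": [
    [0, 0, 0, 0, 0, 0, 1],
    [0, 0, 0, 0, 0, 0, 1],
    [0, 0, 0, 0, 0, 0, 1]
  ]
}}

```text
clock: 10.45
position: [0.597, 0.0306, 0.2359]
ee_rot: [3.122, 0.346, 0.014]
force: [0.1, 0.1, 0.3]
width: 0.351
```

```bash
python3 -c "
from h import *
go(B(.081,.0,.23),Rdown(yaw))"
```

```text
t 10.45 pos [0.597  0.0306 0.2359] base [ 0.0839 -0.      0.2359] F [0.0561 0.1094 0.3341] Fbase [0.0783 0.0948] w 0.351
tool x,y,z in base cols:
 [[ 1.      0.004   0.0086]
 [ 0.004  -1.     -0.0012]
 [ 0.0086  0.0013 -1.    ]] q [-0.7974  0.5179  1.0037  1.6902 -0.4693  1.1863  0.5458]
shift frac [-0.0199 -0.0003  0.0391] dist 0.006578509636960655
turn frac [ 0.0025 -0.0173  0.008 ]
```

Request:
{"fn": "play_rows", "kwargs": {
  "rows": [
    [0, 0, 0.04, 0, -0.015, 0, 1],
    [0, 0, 0, 0, 0, 0, 1],
    [0, 0, 0, 0, 0, 0, 1],
    [0, 0, 0, 0, 0, 0, 1],
    [0, 0, 0, 0, 0, 0, 1]
  ]
}}

```text
clock: 10.95
position: [0.5984, 0.0311, 0.2293]
ee_rot: [3.121, 0.347, 0.005]
force: [2.3, 0.6, -2.3]
width: 0.14
```

```bash
python3 -c "
from h import *
go(B(.081,.0,.23),Rdown(yaw))"
```

```text
t 10.95 pos [0.5984 0.0311 0.2293] base [0.0854 0.0001 0.2293] F [ 2.308   0.5918 -2.266 ] Fbase [2.3813 0.081 ] w 0.14
tool x,y,z in base cols:
 [[ 1.      0.0046  0.0027]
 [ 0.0046 -1.     -0.002 ]
 [ 0.0027  0.0021 -1.    ]] q [-0.7904  0.53    0.997   1.6903 -0.4754  1.1826  0.5499]
shift frac [-0.0292  0.0004 -0.0047] dist 0.004434915698760923
turn frac [ 0.0041 -0.0054  0.0091]
```

Request:
{"fn": "play_rows", "kwargs": {
  "rows": [
    [-0.06, 0, -0.02, 0, 0, 0, 1],
    [-0.06, 0, -0.02, 0, 0, 0, 1],
    [-0.06, 0, -0.018, 0, 0, 0, 1]
  ]
}}

```text
clock: 11.25
position: [0.573, 0.0255, 0.2385]
ee_rot: [3.12, 0.348, 0.01]
force: [2.7, 1.0, -2.5]
width: 0.144
```

```bash
cat >> h.py <<'E'
def arc():
    o,R=st(); g=o["position"]-R[:,2]*0.0188-H; x=g@ex; print("grasp rel hinge x,z",x,g[2],"r",np.hypot(x,g[2]),"lean",np.arctan2(x-.0015,g[2]))
E
python3 -c "
from h import *
arc()"
```

```text
t 11.25 pos [0.573  0.0255 0.2385] base [0.0594 0.0001 0.2385] F [ 2.679   0.9878 -2.4741] Fbase [2.8289 0.3878] w 0.144
tool x,y,z in base cols:
 [[ 1.      0.0055  0.0058]
 [ 0.0055 -1.     -0.0032]
 [ 0.0058  0.0032 -1.    ]] q [-0.8355  0.4755  1.027   1.7445 -0.439   1.1668  0.5403]
grasp rel hinge x,z 0.05929043966688504 0.21725019812998972 r 0.22519548135655904 lean 0.2599879935707692
```

Request:
{"fn": "play_rows", "kwargs": {
  "rows": [
    [-0.065, 0, -0.015, 0, -0.01, 0, 1],
    [-0.065, 0, -0.012, 0, 0, 0, 1],
    [-0.065, 0, -0.01, 0, 0, 0, 1],
    [-0.06, 0, -0.007, 0, 0, 0, 1]
  ]
}}

```text
clock: 11.65
position: [0.5328, 0.0167, 0.2465]
ee_rot: [3.121, 0.349, 0.004]
force: [2.9, 1.8, 0.1]
width: 0.146
```

```bash
python3 -c "
from h import *
arc()"
```

```text
t 11.65 pos [0.5328 0.0167 0.2465] base [0.0182 0.0002 0.2465] F [2.9025 1.8133 0.1196] Fbase [3.2248 1.1459] w 0.146
tool x,y,z in base cols:
 [[ 1.      0.0057  0.0026]
 [ 0.0057 -1.     -0.0018]
 [ 0.0026  0.0019 -1.    ]] q [-0.9071  0.3945  1.0739  1.8262 -0.3793  1.1446  0.5176]
grasp rel hinge x,z 0.018183489794859238 0.2252875539707068 r 0.22602017891158274 lean 0.07391927296005411
```

Request:
{"fn": "play_rows", "kwargs": {
  "rows": [
    [-0.06, 0, 0, 0, 0, 0, 1],
    [-0.04, 0, 0, 0, 0, 0, 1],
    [0, 0, 0, 0, 0, 0, 1],
    [0, 0, 0, 0, 0, 0, 1],
    [0, 0, 0, 0, 0, 0, 1]
  ]
}}

```text
clock: 12.15
position: [0.5152, 0.013, 0.247]
ee_rot: [-3.122, -0.349, -0.004]
force: [1.4, 2.0, 3.1]
width: 0.142
```

```bash
python3 -c "
from h import *
arc()
im=get_image('scene')[120:270,210:360];cv2.imwrite('pics/s10.png',cv2.resize(im,None,fx=4,fy=4,interpolation=2))
arc()"
```

```text
t 12.15 pos [0.5152 0.013  0.247 ] base [0.0002 0.0003 0.247 ] F [1.3614 1.9979 3.1293] Fbase [1.7596 1.6579] w 0.142
tool x,y,z in base cols:
 [[ 1.      0.0059  0.0026]
 [ 0.0059 -1.     -0.0001]
 [ 0.0026  0.0001 -1.    ]] q [-0.9403  0.3581  1.0945  1.8656 -0.3528  1.1285  0.5054]
grasp rel hinge x,z 0.00019396879474324212 0.2257514136450726 r 0.22575149697541763 lean -0.005785198036317376
t 12.2 pos [0.5152 0.013  0.2469] base [0.0003 0.0003 0.2469] F [1.886  1.5801 3.1629] Fbase [2.182 1.137] w 0.143
tool x,y,z in base cols:
 [[ 1.      0.0058  0.0026]
 [ 0.0058 -1.     -0.0001]
 [ 0.0026  0.0001 -1.    ]] q [-0.9402  0.3583  1.0944  1.8654 -0.3529  1.1286  0.5053]
grasp rel hinge x,z 0.0002467402618197208 0.2257343164789197 r 0.22573445132934822 lean -0.0055518668193654174
```

View pics/s10.png

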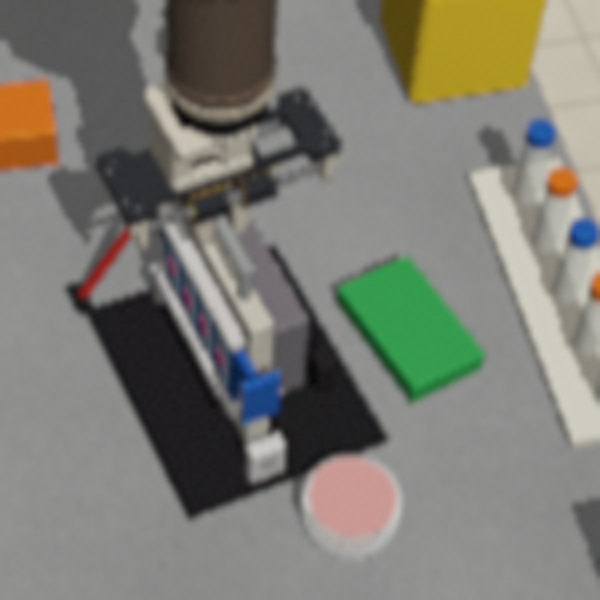

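```bash
python3 -c "
from h import *
for l in(0,-.03,.03):
  for k in (2.5,2.6,2.7,2.74):
    p=kt(lean=l,k=k);print(l,k,p,(proj('scene',p)-[210,120]+.5)*4)
p=fr(0,0,.225,0);print((proj('scene',p)-[210,120]+.5)*4)
for y in(-.127,-.13,-.138): print((proj('scene',fr(-.01,y,.135,0))-[210,120]+.5)*4)
im=get_image('scene');c=im[180:205,220:245];m=(im[...,2]<60)&(im[...,1]<60)
cv2.imwrite('pics/f.png',cv2.resize(im[165:235,220:290],None,fx=8,fy=8,interpolation=2))
arc()"
```

```text
0 2.5 [0.3747 0.125  0.0412] [ 55.3778 295.5906]
0 2.6 [0.3848 0.1273 0.0304] [ 65.9228 298.518 ]
0 2.7 [0.396  0.1297 0.0207] [ 77.2185 300.4318]
0 2.74 [0.4008 0.1308 0.0172] [ 81.9219 300.9138]
-0.03 2.5 [0.3747 0.125  0.0378] [ 55.6231 297.594 ]
-0.03 2.6 [0.3852 0.1273 0.0273] [ 66.4281 300.2119]
-0.03 2.7 [0.3966 0.1299 0.018 ] [ 77.949  301.8162]
-0.03 2.74 [0.4015 0.1309 0.0146] [ 82.7328 302.1749]
0.03 2.5 [0.3747 0.125  0.0446] [ 55.228  293.5476]
0.03 2.6 [0.3846 0.1272 0.0335] [ 65.5022 296.7835]
0.03 2.7 [0.3955 0.1296 0.0235] [ 76.5613 299.0066]
0.03 2.74 [0.4001 0.1306 0.0198] [ 81.1798 299.6121]
[220.8021 220.0023]
[270.0584 396.226 ]
[271.5608 398.9461]
[275.5834 406.2291]
t 12.25 pos [0.5153 0.013  0.2469] base [0.0004 0.0003 0.2469] F [1.4518 1.2844 2.5755] Fbase [1.6943 0.9417] w 0.139
tool x,y,z in base cols:
 [[ 1.      0.0059  0.0026]
 [ 0.0059 -1.     -0.0002]
 [ 0.0026  0.0002 -1.    ]] q [-0.9401  0.3584  1.0944  1.8653 -0.3529  1.1286  0.5053]
grasp rel hinge x,z 0.0003262566476776304 0.2257455540331448 r 0.2257457897927039 lean -0.00519936164673338
```

View pics/f.png

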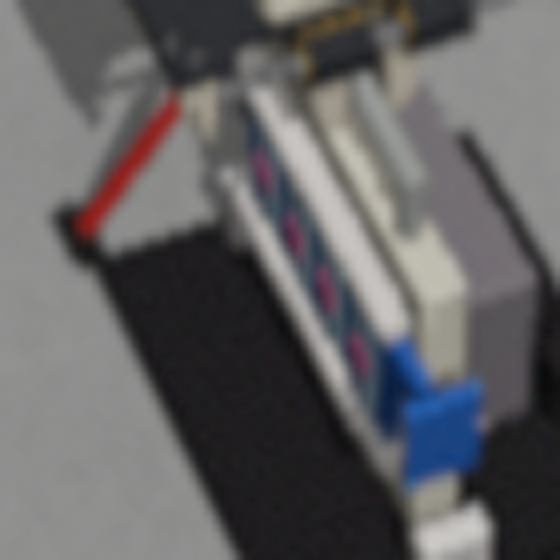

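```bash
python3 -c "
from cell import *
o=observe();print(o['clock'],o['dq'],o['force'],o['width']);print(sign_off())"
```

```text
12.25 [ 0.00150874  0.00052884 -0.00067199 -0.00106214 -0.00369627 -0.0008241
  0.00120104] [1.45182871 1.28439074 2.57550692] 0.13866014111456326
the job is handed in; nothing more can be done
None
```

I pushed the tray home, flipped the kickstand down, raised the frame by its bar and handed the job in at 12.25 s, still holding it upright. `sign_off` gives no verdict.

- **Tray:** I pushed it against its stop until the force reached about 24 N. Later pictures show the slides shifted fully in and the end plate where "home" predicts.
- **Kickstand:** It went over centre and fell to its stop. In the last picture the foot lies where the model puts about 2.72 rad, against the 2.6 needed. It was already at rest on its stop in two pictures before I started raising the frame.
- **Frame:** I gripped the bar at its middle and drew the frame up along its arc. At hand-in the computed lean was -0.005 rad, the gripper opening was about 13 mm (the bar is 14 mm), and the joints were practically still. The grip was set to 25 N.
- **Bystanders:** The dishes, slide box and reagent bottle look unmoved in the pictures. I did not measure any of the bystanders again at the end.

One check disagreed: the hinge line came out about 20 mm nearer the robot than the centre of the black base suggests. I used the hinge position found from the bar and kickstand foot in both camera views. The grasp point then stayed 225 to 226 mm from the hinge as the frame came up, matching the stated 225 mm.

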